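# Line up the ink tins by size on the ledge

## Task

Tidy the printmaker's ink tins: stand all four on the cork pads of the wooden ledge, one centred on each pad, in order of size, with the biggest next to the brass knob at the end of the ledge and each next one smaller. Keep the tins upright the whole time, and leave the freshly inked printing block where it lies.

Things in the scene. Friction and masses are not known exactly. Their poses are not given: they have to be found in the camera images.
- tin_a: One of four plain round upright ink tins (steel, paper band, pressed lid, loose), diameter 56 mm, height 58 mm; origin at the centre of its underside, z up along its axis. It may be gripped across its full diameter anywhere on its side.
- tin_b: One of four plain round upright ink tins (steel, paper band, pressed lid, loose), diameter 34 mm, height 34 mm; origin at the centre of its underside, z up along its axis. It may be gripped across its full diameter anywhere on its side.
- tin_c: One of four plain round upright ink tins (steel, paper band, pressed lid, loose), diameter 67 mm, height 72 mm; origin at the centre of its underside, z up along its axis. It may be gripped across its full diameter anywhere on its side.
- tin_d: One of four plain round upright ink tins (steel, paper band, pressed lid, loose), diameter 45 mm, height 46 mm; origin at the centre of its underside, z up along its axis. It may be gripped across its full diameter anywhere on its side.
- pad_0: One of four identical round cork pads, 76 mm across and 3 mm thick, fixed in a straight row at 88 mm centres along a dark wooden ledge (board 460 x 90 mm, 12 mm thick, lying flat on the table). The names do not tell the order along the row. Origin at the centre of the pad's underside; the pad's top is 3 mm above it and 15 mm above the table. Its y axis runs along the row, x across it, z up.
- pad_1: One of four identical round cork pads, 76 mm across and 3 mm thick, fixed in a straight row at 88 mm centres along a dark wooden ledge (board 460 x 90 mm, 12 mm thick, lying flat on the table). The names do not tell the order along the row. Origin at the centre of the pad's underside; the pad's top is 3 mm above it and 15 mm above the table. Its y axis runs along the row, x across it, z up.
- pad_2: One of four identical round cork pads, 76 mm across and 3 mm thick, fixed in a straight row at 88 mm centres along a dark wooden ledge (board 460 x 90 mm, 12 mm thick, lying flat on the table). The names do not tell the order along the row. Origin at the centre of the pad's underside; the pad's top is 3 mm above it and 15 mm above the table. Its y axis runs along the row, x across it, z up.
- pad_3: One of four identical round cork pads, 76 mm across and 3 mm thick, fixed in a straight row at 88 mm centres along a dark wooden ledge (board 460 x 90 mm, 12 mm thick, lying flat on the table). The names do not tell the order along the row. Origin at the centre of the pad's underside; the pad's top is 3 mm above it and 15 mm above the table. Its y axis runs along the row, x across it, z up.
- knob_post: Turned brass knob, 26 mm across and 40 mm tall, fixed upright on the ledge (its top 52 mm above the table) at one end of the row of pads, in line with them, 75 mm from the centre of the nearest pad; it may be at either end (the other end has only a flat screw head). It marks the end where the biggest tin goes. Origin at the centre of its underside on the ledge's top; y axis along the row of pads (either sense), x across it, z up.
- block: Printing block, freshly inked: a rectangular wooden block with a black carved face, 60 x 80 x 23 mm, lying loose on the table among the tins; to be left where it lies. Origin at the centre of its underside, y along its 80 mm side, z up.
Things that resemble listed ones, but are neither listed nor needed, are in the scene too. Leave any blue or pink look-alike of the tin_c alone.

How it is judged:
At the end, for the whole second after the job is handed in: Every tin stands upright (within 0.08 rad) and at rest on its own cork pad, its centre within 13 mm of the pad's centre along the row and across it; counted from the brass knob: the 67 mm tin, the 56 mm tin, the 45 mm tin, the 34 mm tin (horizontal distance between tin_c and knob_post between 0.062 and 0.088 m and x of tin_c in the frame of knob_post between -0.013 and 0.013 m and height (world z) of tin_c between 0.011 and 0.019 m and angle between each of tin_c, tin_a, tin_d, tin_b's own z axis and vertical below 0.08 rad and linear speed of each of tin_c, tin_a, tin_d, tin_b below 0.02 m/s and angular speed of each of tin_c, tin_a, tin_d, tin_b below 0.2 rad/s and horizontal distance between tin_a and knob_post between 0.15 and 0.176 m and x of tin_a in the frame of knob_post between -0.013 and 0.013 m and height (world z) of tin_a between 0.011 and 0.019 m and horizontal distance between tin_d and knob_post between 0.238 and 0.264 m and x of tin_d in the frame of knob_post between -0.013 and 0.013 m and height (world z) of tin_d between 0.011 and 0.019 m and horizontal distance between tin_b and knob_post between 0.326 and 0.352 m and x of tin_b in the frame of knob_post between -0.013 and 0.013 m and height (world z) of tin_b between 0.011 and 0.019 m); the robot touches nothing.
It fails at once if a tin is tipped by more than 0.6 rad (angle between any of tin_a, tin_b, tin_c, tin_d's own z axis and vertical above 0.6 rad).
It fails at once if the inked printing block is shifted by more than 15 mm (distance of block from where it was at the start of the episode above 0.015 m).
It also fails if it takes over 115 s, if anything falls off the work surface, if the arm or the gripper's body presses on something with over 40 N, if the wrist force passes 120 N, or if a joint passes its speed limit or range.

## Robot

A 6-joint arm with a two-finger parallel gripper is mounted at the origin on the work surface. World frame = base frame: x ahead of the robot, y to its left, z up, the work surface at z = 0. Lengths are in m, angles in rad, forces in N, time in s.
With the tool pointing down it reaches from about 0.3 to 0.775 m from the base axis. Payload 14.6 kg.
Tool frame: the origin (TCP) lies at the centre of the arm's flange, where the gripper is bolted on; the fingertips stand 199 mm ahead of it and the grasp point (between the pads) lies 180 mm ahead of it; z points along the fingers, y is the line along which they close (so a half turn about z gives the same grasp; the last joint's range is limited). The gripper opens to 94 mm and grips with 3 to 60 N. Pads are 16 mm wide; open, the fingers measure 119 mm over their backs; the gripper's body (75 mm by 177 mm) begins 78 mm behind the grasp point.
Start: joints at [1.233, 0.3, 1.521, -0, 1.321, -0.067], TCP at [0.147, 0.53, 0.405] pointing down, gripper open.
Joint ranges: [-3.03, 3.03], [-0.79, 2.21], [0.23, 2.52], [-1.04, 4.18], [0, 3.07], [-2.55, 2.55]. Speed limits (rad/s): [2.22, 2.22, 2.57, 3.14, 3.14, 3.14].

## Interface

Orientations are given as [roll, pitch, yaw] about the fixed x, y, z axes, in that order (R = Rz(yaw) Ry(pitch) Rx(roll)).
In Python, from station import ctrl gives the robot as it stands. The module is installed in compiled form; this text tells all that it offers.
- The arm moves only by the tool servo_tool, never from a script. Its argument "motion" is a list of rows, each a list of 5 numbers: the closure, from 0 (fully open) to 1 (shut), then the shift along the world's x, y, z in cm, then the turn about the world's z in degrees. A call has 1 to 20 rows; each row is the pose to reach, as a shift and turn from the pose commanded when the call began; what a row does not reach only later rows make up. A row lasts 1/8 s, in which the tool goes at most 62.5 mm and 10.7 degrees, less where a joint would pass 70% of its speed; a pose out of reach is approached as far as the arm can. A call with a gripper value outside its range is refused whole. The fingers move at their own pace and stop on an object; "squeeze" is the grip in N (left out, the last holds). Time passes only in rows, so rows that repeat a pose let the fingers close. It gives the time, the measured TCP pose, the force, the opening and the grip force at its end, in the units of the state.
- ctrl.get_obs(): the state, without advancing time (a new reading comes with each control period).
- ctrl.camera(name): name is "scene" or "top" or "wrist"; returns a dict with "image" (384x512x3 uint8, red, green, blue), "fx", "fy", "cx", "cy" (pixels), "camera_from_world" (4x4, takes a point from world to camera coordinates); the wrist camera has in their place "hand_eye" (4x4, takes a point from camera to tool coordinates, whose origin is the TCP and whose axes are the flange's). Camera axes: x right, y up, looking along -z (the intrinsics and any distortion apply to the point x, -y, -z); pixel columns grow to the right and rows downward; lengths in m; the calibration is good to about 2 mm. A picture is of the moment at which its call begins: read the wrist's pose just before it. There is no depth.
- ctrl.hand_in(): hands the job in; it is judged then, once.
The state is a dict: "time_s": time; "qpos": joint angles; "joint_vel": joint speeds; "tau": joint torques, N m; "ee_pos": TCP position; "eef_rot": TCP orientation; "force": force on the tool from outside, world axes, zero at the start; "moment": the same for the moment, N m; "grip_width": finger opening in m; "grip_force": force on a finger pad.
Only numpy, scipy, OpenCV 4.12 (cv2) and the standard library are available. Lean on these libraries where they do the work, as an engineer would, in place of code of your own. Each camera call takes 0.05 s, during which the arm holds its last target. There are 200 camera calls.

## Working session

There is one attempt and no reset: what is moved stays moved. The work goes in short steps, Python scripts to look and compute and a tool call to move; the robot and the scene stay as the last step left them, time stands still between calls to the robot, and variables do not carry over. Pictures are saved under pics/ and viewed, at most 14 in all, crops included, and the job is handed in when it is done.

Besides the shell and the picture viewer there is one more tool, called after ">>>" as name([rows], argument=value, ...), one row to a line, values as JSON. servo_tool: Moves the arm, as the interface text tells. Its arguments: {"type":"object","properties":{"motion":{"type":"array","items":{"type":"array","items":{"type":"number"}}},"squeeze":{"type":"number"}},"required":["motion"]}

```bash
mkdir -p pics; cat > h.py <<'E'
import numpy as np, cv2
from station import ctrl
def snap(n,f):
    c=ctrl.camera(n); cv2.imwrite('pics/'+f,c['image'][:,:,::-1]); return c
def ray(c,u,v,z):
    T=np.linalg.inv(c['camera_from_world']); d=T[:3,:3]@np.array([(u-c['cx'])/c['fx'],-(v-c['cy'])/c['fy'],-1]); o=T[:3,3]
    return o+d*(z-o[2])/d[2]
E
python3 - <<'E'
from h import *
import pickle
for n in('top','scene'):
    c=snap(n,n+'0.png'); pickle.dump(c,open(n+'0.pkl','wb')); print(n,c['fx'],c['cx'],c['cy'],np.linalg.inv(c['camera_from_world']).round(3).tolist(),[k for k in c])
print(ctrl.get_obs())
E
```

```text
top 450.8008907917718 264.56267852770554 187.70454665238387 [[-0.015, 0.998, -0.067, 0.456], [-1.0, -0.015, -0.005, -0.038], [-0.006, 0.067, 0.998, 1.034], [0.0, 0.0, 0.0, 1.0]] ['image', 'fx', 'fy', 'cx', 'cy', 'camera_from_world']
scene 466.20441819925077 250.53009481308789 189.35903587603786 [[0.217, -0.697, 0.684, 1.24], [0.976, 0.154, -0.153, -0.209], [0.001, 0.701, 0.714, 0.8], [0.0, 0.0, 0.0, 1.0]] ['image', 'fx', 'fy', 'cx', 'cy', 'camera_from_world']
{'time_s': 0.1, 'qpos': array([ 1.23341024e+00,  3.00407690e-01,  1.52150638e+00,  4.55991345e-06,
        1.32070292e+00, -6.66024395e-02]), 'joint_vel': array([-1.09958458e-03, -2.91983072e-05, -3.63901929e-03,  1.52625388e-03,
       -3.50288193e-04,  1.14384619e-03]), 'tau': array([ 2.63386770e-03, -5.32638574e+01, -3.53286481e+01,  7.10228132e-02,
        2.35117658e-02,  7.91402613e-06]), 'ee_pos': array([0.1471122 , 0.52993142, 0.40415261]), 'eef_rot': array([-3.14057088e+00, -7.25801414e-05,  2.87080783e+00]), 'force': array([-0.29903452,  0.67657181,  0.49372787]), 'moment': array([-0.01492948, -0.02656581, -0.03631812]), 'grip_force': 0.0, 'grip_width': 0.09418068172780343}
```

View pics/top0.png

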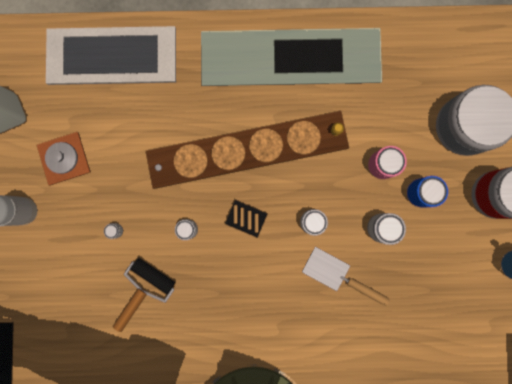

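View pics/scene0.png

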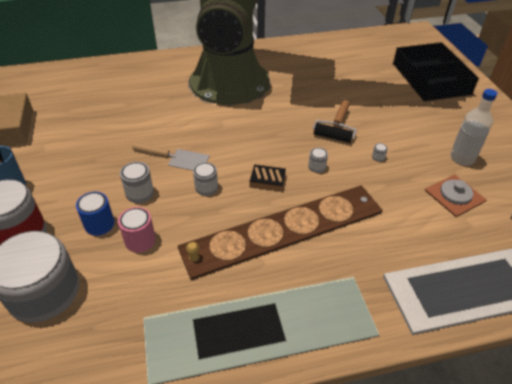

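Top view: grey tins at (387,228), (314,222), (185,229) and (112,230). Blue (430,191) and pink (388,162) are look-alikes to avoid, and the white can at (480,118) and the red one are far too big. The knob is at (337,128), the right end of the ledge, with pads at (304,137), (266,145), (228,153) and (190,161). The block is at (246,218).

```bash
python3 - <<'E'
from h import *
import pickle
c=pickle.load(open('top0.pkl','rb')); im=c['image']; hsv=cv2.cvtColor(im,cv2.COLOR_RGB2HSV)
m=((hsv[...,2]>165)&(hsv[...,1]<45)).astype(np.uint8)
n,l,st,ce=cv2.connectedComponentsWithStats(m)
for nm,h,(u,v) in(('c',.072,(387,228)),('a',.058,(314,222)),('d',.046,(185,229)),('b',.034,(112,230)),('blue',.072,(430,191)),('pink',.072,(389,162))):
    k=l[v-2:v+3,u-2:u+3].max(); ct=cv2.findContours((l==k).astype(np.uint8),0,2)[0][0]
    (x,y),r=cv2.minEnclosingCircle(ct); p=ray(c,x,y,h); q=ray(c,x+r,y,h)
    print(nm,st[k],(round(x,1),round(y,1),round(r,1)),p.round(4),'diam',np.linalg.norm(p-q)*2)
m=((hsv[...,0]>7)&(hsv[...,0]<18)&(hsv[...,2]>150)).astype(np.uint8)
roi=np.zeros_like(m); cv2.fillPoly(roi,[np.array([[150,152],[342,114],[347,147],[154,186]])],1)
mk=cv2.morphologyEx(m&roi,cv2.MORPH_OPEN,np.ones((5,5),np.uint8))
for ct in cv2.findContours(mk,0,2)[0]:
    if cv2.contourArea(ct)<300: continue
    e=cv2.fitEllipse(ct); print('pad',np.round(e[0],1),np.round(e[1],1),ray(c,*e[0],.015).round(4))
print('knob',ray(c,337,128,.045)); 
for u,v in((234,200),(267,212),(260,236),(226,222)): print('blk',ray(c,u,v,.023).round(3))
z=im[105:265,90:450]; cv2.imwrite('pics/crop.png',cv2.resize(z[:,:,::-1],None,fx=2.2,fy=2.2,interpolation=2))
E
```

```text
c [379 217  23  24 433] (390.0, 228.6, 11.8) [ 0.429  -0.2976  0.072 ] diam 0.04992516164726136
a [305 213  20  19 296] (314.6, 222.1, 9.7) [ 0.445  -0.1395  0.058 ] diam 0.04187482863870504
d [177 223  15  15 174] (184.2, 229.6, 7.4) [0.4327 0.1444 0.046 ] diam 0.032410607857366
b [106 226  10  11  89] (110.4, 230.7, 5.3) [0.4325 0.3103 0.034 ] diam 0.02357543569032659
blue [422 180  22  23 406] (432.4, 190.9, 11.5) [ 0.5077 -0.3906  0.072 ] diam 0.04900885997213872
pink [380 150  23  23 406] (390.9, 160.6, 11.4) [ 0.5741 -0.3045  0.072 ] diam 0.04885541963977664
pad [190.1 160.6] [31.  31.5] [0.5885 0.1362 0.015 ]
pad [227.9 152.7] [31.1 31.4] [0.6053 0.05   0.015 ]
pad [265.8 144.8] [31.1 31.4] [ 0.6219 -0.0367  0.015 ]
pad [303.6 137.1] [30.8 31.5] [ 0.6382 -0.1233  0.015 ]
knob [ 0.65207495 -0.19512937  0.045     ]
blk [0.497 0.037 0.023]
blk [ 0.469 -0.037  0.023]
blk [ 0.416 -0.021  0.023]
blk [0.448 0.055 0.023]
```

View pics/crop.png

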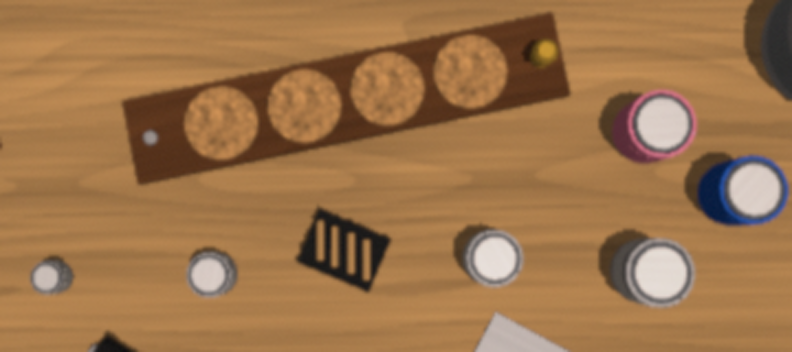

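The crop confirms it: four grey tins in the lower row, with lid diameters in the ratio of the listed sizes, and the knob at the right end beside pad (304,137). Since the tins are round, I will grip them across the row and keep that yaw throughout. I start with tin_b.

>>> servo_tool([
  [0.36, 10, -7, 0, -10],
  [0.36, 20, -14, 0, -20],
  [0.36, 28.5, -22, -4, -30],
  [0.36, 28.5, -22, -8, -40],
  [0.36, 28.5, -22, -12, -50],
  [0.36, 28.5, -22, -12, -60],
  [0.36, 28.5, -22, -12, -63.7],
  [0.36, 28.5, -22, -12, -63.7],
  [0.36, 28.5, -22, -12, -63.7],
  [0.36, 28.5, -22, -12, -63.7],
], squeeze=15)

```text
time_s: 1.35
ee_pos: [0.4314, 0.3109, 0.2857]
eef_rot: [3.14, -0.001, 1.762]
force: [-0.7, -0.1, -0.1]
grip_width: 0.0603
grip_force: 0.0
```

```bash
python3 - <<'E'
from h import *
o=ctrl.get_obs(); c=snap('wrist','w0.png'); print(o['ee_pos'],o['eef_rot'],o['grip_width'])
from scipy.spatial.transform import Rotation as R
T=np.eye(4);T[:3,:3]=R.from_euler('xyz',o['eef_rot']).as_matrix();T[:3,3]=o['ee_pos'];c['camera_from_world']=np.linalg.inv(T@c['hand_eye'])
im=c['image'];hsv=cv2.cvtColor(im,cv2.COLOR_RGB2HSV)
m=((hsv[...,2]>150)&(hsv[...,1]<45)).astype(np.uint8)
n,l,st,ce=cv2.connectedComponentsWithStats(m)
for k in range(1,n):
  if st[k][4]>200: print(st[k],ce[k],ray(c,*ce[k],.034).round(4))
E
```

```text
[0.43143235 0.31087324 0.28568281] [ 3.14012778e+00 -6.36914454e-04  1.76171187e+00] 0.06029883766010673
[ 429   62   83   85 5009] [469.79676582 103.90996207] [0.5889 0.4286 0.034 ]
```

View pics/w0.png

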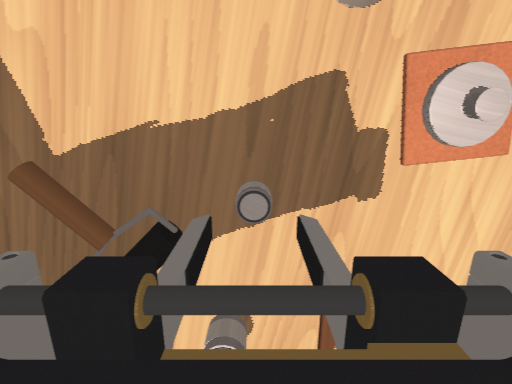

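The wrist view shows tin_b's lid at (254,206), midway between the fingers and ahead of them. Tin_d is at (228,340). I'll check the lid's ray against the top-view estimate.

```bash
cat >> h.py <<'E'
from scipy.spatial.transform import Rotation as R
def wrist(f):
    o=ctrl.get_obs(); c=snap('wrist',f)
    T=np.eye(4);T[:3,:3]=R.from_euler('xyz',o['eef_rot']).as_matrix();T[:3,3]=o['ee_pos'];c['camera_from_world']=np.linalg.inv(T@c['hand_eye']); return c
E
python3 - <<'E'
from h import *
c=wrist('w1.png'); print(ray(c,254,206,.034))
E
```

```text
[0.43299189 0.30919879 0.034     ]
```

>>> servo_tool([
  [0.36, 0.1, -0.1, -3, 0],
  [0.36, 0.1, -0.1, -6, 0],
  [0.36, 0.1, -0.1, -8, 0],
  [0.36, 0.1, -0.1, -8.3, 0],
  [0.36, 0.1, -0.1, -8.3, 0],
  [0.8, 0.1, -0.1, -8.3, 0],
  [0.8, 0.1, -0.1, -8.3, 0],
  [0.8, 0.1, -0.1, -8.3, 0],
  [0.8, 0.1, -0.1, -8.3, 0],
  [0.8, 0.1, -0.1, -8.3, 0],
  [0.8, 0.1, -0.1, -6.3, 0],
  [0.8, 0.1, -0.1, -3.3, 0],
  [0.8, 0.1, -0.1, -1.3, 0],
  [0.8, 0.1, -0.1, -1.3, 0],
], squeeze=15)

```text
time_s: 3.2
ee_pos: [0.4333, 0.309, 0.2726]
eef_rot: [3.139, -0.001, 1.759]
force: [-0.4, -0.0, -1.4]
grip_width: 0.0337
grip_force: 15.0
```

>>> servo_tool([
  [0.8, 4, -4, 0, 0],
  [0.8, 8, -8.5, 0, 0],
  [0.8, 12, -13, 0, 0],
  [0.8, 15, -16.5, 0, 0],
  [0.8, 15.5, -17.3, 0, 0],
  [0.8, 15.5, -17.3, 0, 0],
  [0.8, 15.5, -17.3, -2, 0],
  [0.8, 15.5, -17.3, -4, 0],
  [0.8, 15.5, -17.3, -5, 0],
  [0.8, 15.5, -17.3, -5.4, 0],
  [0.8, 15.5, -17.3, -5.4, 0],
  [0.36, 15.5, -17.3, -5.4, 0],
  [0.36, 15.5, -17.3, -5.4, 0],
  [0.36, 15.5, -17.3, -5.4, 0],
  [0.36, 15.5, -17.3, -2, 0],
  [0.36, 15.5, -17.3, 2, 0],
  [0.36, 15.5, -17.3, 4, 0],
  [0.36, 15.5, -17.3, 4, 0],
])

```text
time_s: 5.45
ee_pos: [0.5882, 0.136, 0.313]
eef_rot: [3.139, 0.0, 1.759]
force: [-0.3, -0.6, -0.7]
grip_width: 0.06
grip_force: 0.0
```

>>> servo_tool([
  [0.3, -5, 0.3, 0, 0],
  [0.3, -10, 0.6, 0, 0],
  [0.3, -15, 0.8, 0, 0],
  [0.3, -15.5, 0.8, -3, 0],
  [0.3, -15.5, 0.8, -3, 0],
  [0.3, -15.5, 0.8, -6, 0],
  [0.3, -15.5, 0.8, -9, 0],
  [0.3, -15.5, 0.8, -10.7, 0],
  [0.3, -15.5, 0.8, -10.7, 0],
  [0.7, -15.5, 0.8, -10.7, 0],
  [0.7, -15.5, 0.8, -10.7, 0],
  [0.7, -15.5, 0.8, -10.7, 0],
  [0.7, -15.5, 0.8, -10.7, 0],
  [0.7, -15.5, 0.8, -10.7, 0],
  [0.7, -15.5, 0.8, -8, 0],
  [0.7, -15.5, 0.8, -4, 0],
  [0.7, -15.5, 0.8, -1.7, 0],
  [0.7, -15.5, 0.8, -1.7, 0],
], squeeze=20)

```text
time_s: 7.7
ee_pos: [0.4332, 0.144, 0.2959]
eef_rot: [3.139, -0.0, 1.759]
force: [0.4, 0.1, -1.1]
grip_width: 0.0452
grip_force: 20.0
```

```bash
python3 - <<'E'
from h import *
c=snap('top','t1.png'); c=snap('scene','s1.png')
E
python3 -c "
import cv2,numpy as np
cv2.imwrite('pics/m1.png',np.vstack([cv2.resize(cv2.imread('pics/t1.png')[100:270,90:450],(600,283)),cv2.resize(cv2.imread('pics/s1.png')[110:290,90:450],(600,300))]))"
```

```text
(no output)
```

View pics/m1.png

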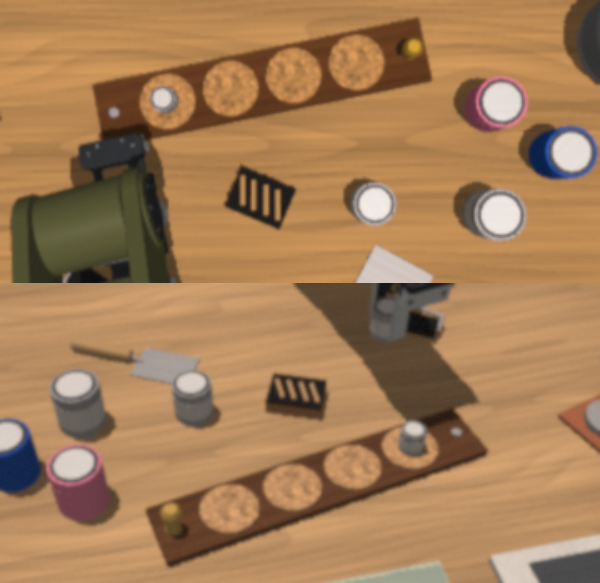

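Tin_b stands upright on the end pad, well centred (162,98), and tin_d is upright in the gripper.

>>> servo_tool([
  [0.7, 5, -3, 0, 0],
  [0.7, 10, -6, 0, 0],
  [0.7, 15, -8.5, 0, 0],
  [0.7, 17.2, -9.4, 0, 0],
  [0.7, 17.2, -9.4, -2, 0],
  [0.7, 17.2, -9.4, -4, 0],
  [0.7, 17.2, -9.4, -6, 0],
  [0.7, 17.2, -9.4, -7, 0],
  [0.7, 17.2, -9.4, -7.4, 0],
  [0.7, 17.2, -9.4, -7.4, 0],
  [0.3, 17.2, -9.4, -7.4, 0],
  [0.3, 17.2, -9.4, -7.4, 0],
  [0.3, 17.2, -9.4, -7.4, 0],
  [0.3, 17.2, -9.4, -4, 0],
  [0.3, 17.2, -9.4, 0, 0],
  [0.3, 17.2, -9.4, 3, 0],
  [0.3, 17.2, -9.4, 3, 0],
])

```text
time_s: 9.93
ee_pos: [0.6053, 0.0499, 0.3271]
eef_rot: [3.137, 0.001, 1.759]
force: [0.3, -0.2, -1.5]
grip_width: 0.0656
grip_force: 0.0
```

>>> servo_tool([
  [0.18, -4, -4.5, 0, 0],
  [0.18, -8, -9, 0, 0],
  [0.18, -12, -14, 0, 0],
  [0.18, -16, -18.9, 0, 0],
  [0.18, -16, -18.9, -2, 0],
  [0.18, -16, -18.9, -4, 0],
  [0.18, -16, -18.9, -7, 0],
  [0.18, -16, -18.9, -10, 0],
  [0.18, -16, -18.9, -11.5, 0],
  [0.18, -16, -18.9, -11.5, 0],
  [0.6, -16, -18.9, -11.5, 0],
  [0.6, -16, -18.9, -11.5, 0],
  [0.6, -16, -18.9, -11.5, 0],
  [0.6, -16, -18.9, -11.5, 0],
  [0.6, -16, -18.9, -11.5, 0],
  [0.6, -16, -18.9, -8, 0],
  [0.6, -16, -18.9, -4, 0],
  [0.6, -16, -18.9, -2.5, 0],
  [0.6, -16, -18.9, -2.5, 0],
], squeeze=25)

```text
time_s: 12.3
ee_pos: [0.4451, -0.139, 0.2997]
eef_rot: [3.141, 0.001, 1.759]
force: [-0.1, -0.2, -2.4]
grip_width: 0.0556
grip_force: 25.0
```

>>> servo_tool([
  [0.6, 5, 3, 0, 0],
  [0.6, 10, 6, 0, 0],
  [0.6, 15, 8.5, 0, 0],
  [0.6, 17.7, 10.2, 0, 0],
  [0.6, 17.7, 10.2, -2, 0],
  [0.6, 17.7, 10.2, -4, 0],
  [0.6, 17.7, 10.2, -6, 0],
  [0.6, 17.7, 10.2, -7, 0],
  [0.6, 17.7, 10.2, -7.4, 0],
  [0.6, 17.7, 10.2, -7.4, 0],
  [0.18, 17.7, 10.2, -7.4, 0],
  [0.18, 17.7, 10.2, -7.4, 0],
  [0.18, 17.7, 10.2, -7.4, 0],
  [0.18, 17.7, 10.2, -4, 0],
  [0.18, 17.7, 10.2, 0, 0],
  [0.18, 17.7, 10.2, 3, 0],
  [0.18, 17.7, 10.2, 3, 0],
])

```text
time_s: 14.42
ee_pos: [0.6223, -0.0371, 0.3321]
eef_rot: [3.137, 0.001, 1.759]
force: [0.3, 0.5, -0.5]
grip_width: 0.0769
grip_force: 0.0
```

>>> servo_tool([
  [0, -4, -5, 0, 0],
  [0, -8, -10, 0, 0],
  [0, -12, -15, 0, 0],
  [0, -16, -21, 0, 0],
  [0, -19.3, -26, 0, 0],
  [0, -19.3, -26, 0, 0],
  [0, -19.3, -26, -3, 0],
  [0, -19.3, -26, -6, 0],
  [0, -19.3, -26, -9, 0],
  [0, -19.3, -26, -11.2, 0],
  [0, -19.3, -26, -11.2, 0],
  [0.5, -19.3, -26, -11.2, 0],
  [0.5, -19.3, -26, -11.2, 0],
  [0.5, -19.3, -26, -11.2, 0],
  [0.5, -19.3, -26, -11.2, 0],
  [0.5, -19.3, -26, -11.2, 0],
  [0.5, -19.3, -26, -8, 0],
  [0.5, -19.3, -26, -4, 0],
  [0.5, -19.3, -26, -1.2, 0],
  [0.5, -19.3, -26, -1.2, 0],
], squeeze=35)

```text
time_s: 16.92
ee_pos: [0.4292, -0.2971, 0.319]
eef_rot: [3.139, 0.002, 1.759]
force: [-0.8, 0.1, -4.3]
grip_width: 0.0669
grip_force: 35.0
```

>>> servo_tool([
  [0.5, 4, 5, 0, 0],
  [0.5, 9, 9, 0, 0],
  [0.5, 14, 13, 0, 0],
  [0.5, 18, 16, 0, 0],
  [0.5, 20.9, 17.4, 0, 0],
  [0.5, 20.9, 17.4, 0, 0],
  [0.5, 20.9, 17.4, -3, 0],
  [0.5, 20.9, 17.4, -5, 0],
  [0.5, 20.9, 17.4, -7, 0],
  [0.5, 20.9, 17.4, -8, 0],
  [0.5, 20.9, 17.4, -8.4, 0],
  [0.5, 20.9, 17.4, -8.4, 0],
  [0, 20.9, 17.4, -8.4, 0],
  [0, 20.9, 17.4, -8.4, 0],
  [0, 20.9, 17.4, -8.4, 0],
  [0, 20.9, 17.4, -4, 0],
  [0, 20.9, 17.4, 0, 0],
  [0, 20.9, 17.4, 3, 0],
])

```text
time_s: 19.18
ee_pos: [0.6381, -0.123, 0.3498]
eef_rot: [3.14, 0.001, 1.759]
force: [-0.4, -0.9, -1.4]
grip_width: 0.0943
grip_force: 0.0
```

>>> servo_tool([
  [0, -5, 0, 0, 0],
  [0, -10, 0, 0, 0],
  [0, -15, 0, 0, 0],
  [0, -20, 0, 0, 0],
  [0, -25, -3, 0, 0],
  [0, -25, -8, 0, 0],
  [0, -25, -8, 0, 0],
])

```text
time_s: 20.05
ee_pos: [0.3876, -0.205, 0.3481]
eef_rot: [3.141, 0.001, 1.756]
force: [0.4, 1.0, -0.0]
grip_width: 0.0941
grip_force: 0.0
```

```bash
python3 - <<'E'
from h import *
c=snap('top','t2.png'); im=c['image']; s=snap('scene','s2.png')['image']
hsv=cv2.cvtColor(im,cv2.COLOR_RGB2HSV)
n,l,st,ce=cv2.connectedComponentsWithStats(((hsv[...,2]>165)&(hsv[...,1]<45)).astype(np.uint8))
P=dict(c=((.6382,-.1233),.072),a=((.6219,-.0367),.058),d=((.6053,.05),.046),b=((.5885,.1362),.034))
for k,(p,h) in P.items():
    q=min((ray(c,*ce[i],h+.015) for i in range(1,n) if 50<st[i][4]<700),key=lambda q:np.hypot(*(q[:2]-p)))
    print(k,q.round(4),'err mm',((q[:2]-p)*1000).round(1))
cv2.imwrite('pics/m2.png',np.vstack([cv2.resize(im[100:270,90:450,::-1],(600,283)),cv2.resize(s[110:290,90:450,::-1],(600,300))]))
E
```

```text
c [ 0.6397 -0.1232  0.087 ] err mm [1.5 0.1]
a [ 0.6234 -0.0372  0.073 ] err mm [ 1.5 -0.5]
d [0.6063 0.0511 0.061 ] err mm [1.  1.1]
b [0.5885 0.1379 0.049 ] err mm [0.  1.7]
```

View pics/m2.png

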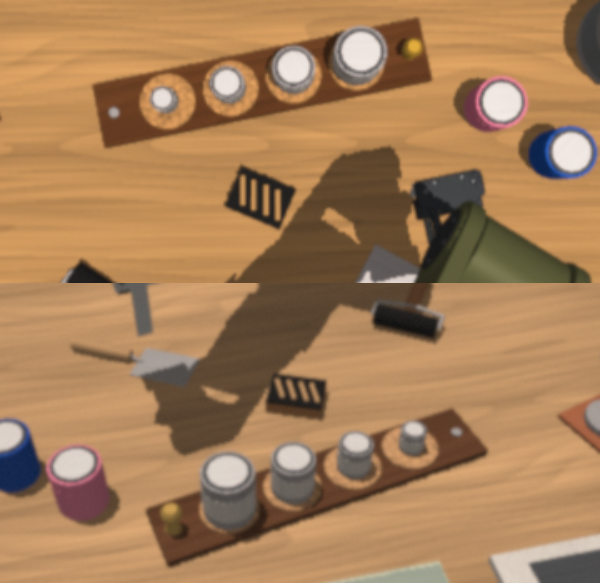

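All four tins stand upright and centred within 2 mm, biggest next to the knob, and the block hasn't moved.

```bash
python3 -c "
from station import ctrl
print(ctrl.hand_in())"
```

```text
the job is handed in; nothing more can be done
None
```

The job is handed in: all four tins stand upright on their pads, biggest next to the brass knob and each next one smaller, measured within 2 mm of the pad centres, and the last picture shows the printing block where it was.

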